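# Hang the awl in the tool carousel, bring the red-lidded jar to the front and hold it

### The arm

A 6-joint arm with a two-finger parallel gripper is mounted at the origin on the work surface. World frame = base frame: x ahead of the robot, y to its left, z up, the work surface at z = 0. Lengths are in m, angles in rad, forces in N, time in s.
With the tool pointing down it reaches from about 0.25 to 0.85 m from the base axis. Payload 12.5 kg.
Tool frame: the origin (TCP) lies midway between the tips of the shut fingers; the grasp point (between the pads) lies 19 mm behind it; y points along the fingers, x is the direction in which the jaws open and shut, and the axes are right-handed (so a half turn about y gives the same grasp; the last joint's range is limited). The gripper opens to 93 mm and grips with 3 to 60 N. Pads are 15 mm wide; open, the fingers measure 128 mm over their backs; the gripper's body (75 mm by 188 mm) begins 65 mm behind the grasp point.
Start: joints at [-1.434, 0.351, 1.652, -0, 1.139, -0.085], TCP at [0.121, -0.537, 0.197] pointing down, gripper open.
Joint ranges: [-2.75, 2.75], [-0.79, 2.1], [0.01, 2.65], [-1.57, 4.71], [0.07, 3.14], [-2.87, 2.87]. Speed limits (rad/s): [2.22, 2.22, 2.79, 3.14, 3.14, 3.14].

### API

Orientations are given as a rotation vector (axis times angle).
In Python, from rig import sensors, get_image, job_done gives the robot as it stands.
- The arm moves only by the tool move_arm, never from a script. Its argument "rows" is a list of rows, each a list of 3 entries, a list of its own where there are three numbers: the shift along the tool's x, y, z in m, then the turn, a rotation vector about the tool's x, y, z in degrees, then the finger opening in m, from 0 to 0.093. A call has 1 to 8 rows; each row shifts and turns the commanded pose from where the row before left it, along the tool's axes as they then stand; what a row does not reach is not made up. A row lasts 1/10 s, in which the tool goes at most 50 mm and 8.59 degrees, less where a joint would pass 70% of its speed; a pose out of reach is approached as far as the arm can. A call is refused whole if a number of a shift passes 0.05 or a number of a turn 8.59, either way. A call with a gripper value outside its range is refused whole. The fingers move at their own pace and stop on an object; the grip force is fixed at half the most. Time passes only in rows, so rows that do not move let the fingers close. It gives the time, the measured TCP pose, the force and the opening at its end, in the units of the state.
- sensors.observe(): the state, without advancing time (a new reading comes with each control period).
- get_image(name): name is "scene" or "top" or "wrist"; returns a dict with "img" (420x560x3 uint8, red, green, blue), "fovy" (degrees; the focal length in pixels is half the picture's height over the tangent of half this angle, whatever the lens; pixels are square), "cx", "cy" (the principal point, pixels), "R" (3x3) and "t" (3): a world point X has camera coordinates R X + t; the wrist camera has in their place "T_tool_cam" (4x4, takes a point from camera to tool coordinates, whose origin is the TCP and whose axes are the tool frame's). Camera axes: x right, y down, z forward; pixel columns grow to the right and rows downward; lengths in m; the calibration is good to about 2 mm. A picture is of the moment at which its call begins: read the wrist's pose just before it. There is no depth.
- job_done(): hands the job in, once; it reports no verdict.
The state is a dict: "clock": time; "qpos": joint angles; "joint_vel": joint speeds; "tau": joint torques, N m; "position": TCP position; "orientation": TCP orientation; "contact_force": force on the tool from outside, world axes, zero at the start; "wrist_torque": the same for the moment, N m; "opening": finger opening in m.
Only numpy, scipy, OpenCV 4.12 (cv2) and the standard library are available. Lean on these libraries where they do the work, as an engineer would, in place of code of your own. Each camera call takes 0.05 s, during which the arm holds its last target. There are 200 camera calls.

### The job

On the book-mending table, pull the orange-handled awl out of its cork block, hang it spike down in the one empty brass bush of the revolving tool carousel so that its collar rests on the bush, and let go of it. Then turn the carousel without flinging it round until the jar with the red lid and red band stands squarely at the front, straight behind the knob of the drawer in the fixed base, and hold it there by the wooden handle bar on top so that the lid can be unscrewed: finish while still gripping that bar and keeping the carousel still. Leave everything else on the table where it is.

Things in the scene. Friction and masses are not known exactly. Their poses are not given: they have to be found in the camera images.
- awl_grip (a point): Centre of the awl's orange handle (z up along the awl): round, 24 mm across, from 28 mm below to 28 mm above this point. Below it a brass collar 26 mm across, its underside 34 mm below this point, then the steel spike 60 mm long, 7 mm thick, its last 35 mm tapering to a 3 mm point, 94 mm below this point. About 60 g. Starts upright in the cork block; lifts straight out
- cork_block: Fixed cork block 90 x 70 x 75 mm tall, origin under its centre; the awl stands in the hole in the middle of its top, collar on the cork, the spike 60 mm deep
- base: Fixed wooden base of the carousel, 240 mm square, 29 mm tall; origin on the carousel's axis, at table height. Its -x side is the front: a blue drawer front with a round brass knob in the middle, the knob 137 mm from the axis
- carousel (a joint): Angle of the turning part on the base, rad, counter-clockwise positive from above; 0 (or any whole turn) = red-lidded jar exactly at the front. Turns endlessly both ways on a vertical axis with slight drag (about 0.06 N m) and stays where it is left. A disc 224 mm across, top 40 mm above the table, with four fixed lidded jars 90 degrees apart and four arms with brass bushes between them
- red_jar (a point): Centre of the top of the red lid of the marked jar, 94 mm above the table, 78 mm from the carousel's axis; turns with the carousel. All jars are 55 mm across, fixed to the disc and equally tall; the other three lids are dark grey
- bush (a point): Centre of the mouth of the only empty bush, 110 mm above the table, 85 mm from the axis, 45 degrees counter-clockwise of the red jar; turns with the carousel. Vertical through hole, 17 mm wide at the mouth, narrowing to 10 mm, 16 mm long, then 54 mm free to the disc. Hung awl: collar on the rim, handle centre 34 mm above. Fingers closing across the radius clear post and tools
- top_handle: Wooden bar on top of the carousel's post, fixed to the turning part; origin at its centre, on the axis, 209 mm above the table. 64 mm long (its x), 16 mm thick (y), 30 mm tall; it lies along the line to the red jar, which is on its -x side. Nothing else of the carousel, nor the hung awl, reaches above 176 mm; the three other bushes hold fixed tools
- awl: The awl as a whole; origin at the point of its spike, 94 mm below awl_grip
- glue_bottle: Bystander: white glue bottle with a blue label and blue nozzle, 54 mm wide, 125 mm tall; origin under its centre. It stands near the cork block
- thread_spool: Bystander: wooden spool of cream thread, 38 mm wide, 50 mm tall; origin under its centre. It stands near the cork block
- mended_book: Bystander: blue closed book lying flat, 150 x 210 x 26 mm; origin under its centre
- bone_folder: Bystander: loose white bone folder lying flat in front, 22 x 150 x 5 mm; origin under its centre
- ruler: Bystander: steel ruler lying flat, 30 x 320 x 4 mm; origin under its centre
- pencil_pot: Bystander: green pot with pencils, 80 mm wide, pencils to 160 mm; origin under its centre
- tape_roll: Bystander: roll of amber tape lying flat, 90 mm wide, 25 mm tall; origin under its centre

How it is judged:
On the way:
1. the awl hangs in the empty bush, collar on its rim, upright and let go (horizontal distance between awl_grip and bush below 0.008 m and z of awl_grip in the frame of bush between 0.028 and 0.039 m and angle between awl_grip's own z axis and vertical below 0.15 rad and contact force between the fingers and awl below 0.1 N), for 0.3 s.
At the end, for the whole second after the job is handed in: Red-lidded jar at the front (centre within 10 mm of the line from the axis through the drawer knob), carousel still, fingers gripping the top bar with over 3 N, awl hanging in its bush (within 8 mm of its axis, collar within 5 mm of the rim, within 0.15 rad of upright) (x of red_jar in the frame of base below -0.06 m and y of red_jar in the frame of base between -0.01 and 0.01 m and velocity of joint carousel between -0.08 and 0.08 rad/s and contact force between the fingers and top_handle above 3 N and horizontal distance between awl_grip and bush below 0.008 m and z of awl_grip in the frame of bush between 0.028 and 0.039 m and angle between awl_grip's own z axis and vertical below 0.15 rad); the arm keeps its last pose, push and grip.
It fails at once if the carousel is flung round (faster than 4 rad/s) (velocity of joint carousel above 4 rad/s or velocity of joint carousel below -4 rad/s).
It fails at once if the awl is dropped or tipped over (angle between awl_grip's own z axis and vertical above 0.9 rad).
It fails at once if something else on the table is shifted by more than 30 mm or knocked over (distance of any of glue_bottle, thread_spool, mended_book, bone_folder, ruler, pencil_pot, tape_roll from where it was at the start of the episode above 0.03 m or angle between any of glue_bottle, thread_spool, pencil_pot's own z axis and vertical above 0.5 rad).
It also fails if it takes over 61 s, if anything falls off the work surface, if the arm or the gripper's body presses on something with over 40 N, if the wrist force passes 120 N, or if a joint passes its speed limit or range.

## Working session

There is one attempt and no reset: what is moved stays moved. The work goes in short steps, Python scripts to look and compute and a tool call to move; the robot and the scene stay as the last step left them, time stands still between calls to the robot, and variables do not carry over. Pictures are saved under pics/ and viewed, about 8 in all and at most 12, crops included, and the job is handed in when it is done.

Besides the shell and the picture viewer there is one more tool, called after "Call:" in YAML: its name, and indented under it one key for each argument. move_arm: Moves the arm, as the interface text tells. Its arguments: {"type":"object","properties":{"rows":{"type":"array"}},"required":["rows"]}

```bash
mkdir -p pics; ls; python3 - <<'E'
from rig import sensors,get_image
import cv2,numpy as np
s=sensors.observe();print({k:np.round(v,3) for k,v in s.items()})
for n in("scene","top"):
    d=get_image(n);cv2.imwrite(f"pics/{n}0.png",cv2.resize(d["img"][:,:,::-1],(800,600),interpolation=cv2.INTER_CUBIC));cv2.imwrite(f"pics/{n}0raw.png",d["img"][:,:,::-1])
    print(n,d["fovy"],d["cx"],d["cy"],np.round(d["R"],4).tolist(),np.round(d["t"],4))
E
```

```text
pics
{'clock': np.float64(0.0), 'qpos': array([-1.434,  0.351,  1.652,  0.   ,  1.139, -0.085]), 'joint_vel': array([-0.001,  0.001,  0.   , -0.001,  0.   ,  0.001]), 'tau': array([-2.0000e-03, -4.9732e+01, -2.8526e+01,  7.0000e-02,  2.6000e-02,
       -0.0000e+00]), 'position': array([ 0.121, -0.536,  0.196]), 'orientation': array([-1.305,  1.045, -1.043]), 'contact_force': array([0.031, 0.738, 0.23 ]), 'wrist_torque': array([0.021, 0.017, 0.008]), 'opening': np.float64(0.093)}
scene 52.35433231439023 274.9602074554588 214.55687588555452 [[0.0357, 0.9993, 0.0143], [0.7944, -0.0197, -0.6071], [-0.6063, 0.033, -0.7945]] [-0.0478 -0.3389  1.5615]
top 52.19389969665938 280.811873812177 206.8591591844993 [[0.0402, -0.9992, 0.0003], [-0.9744, -0.0393, -0.2214], [0.2213, 0.0086, -0.9752]] [0.0154 0.5906 1.2261]
```

View pics/scene0.png

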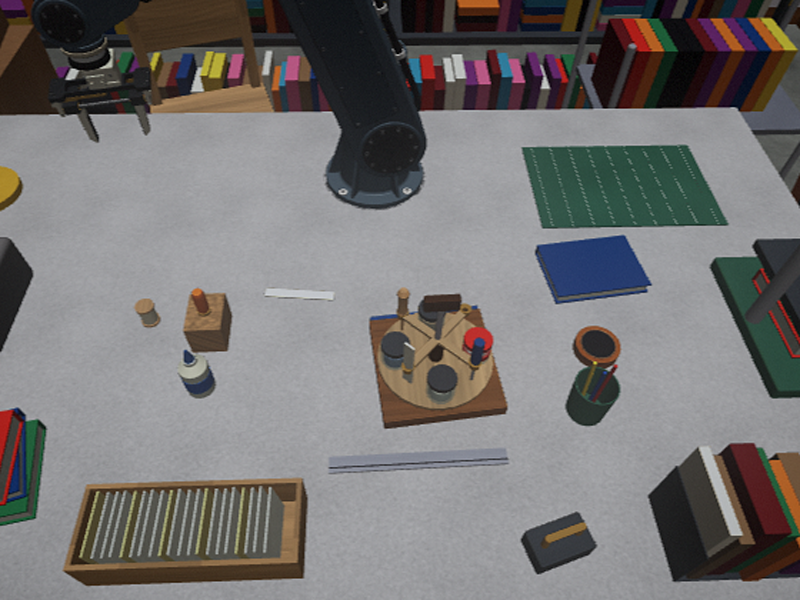

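View pics/top0.png

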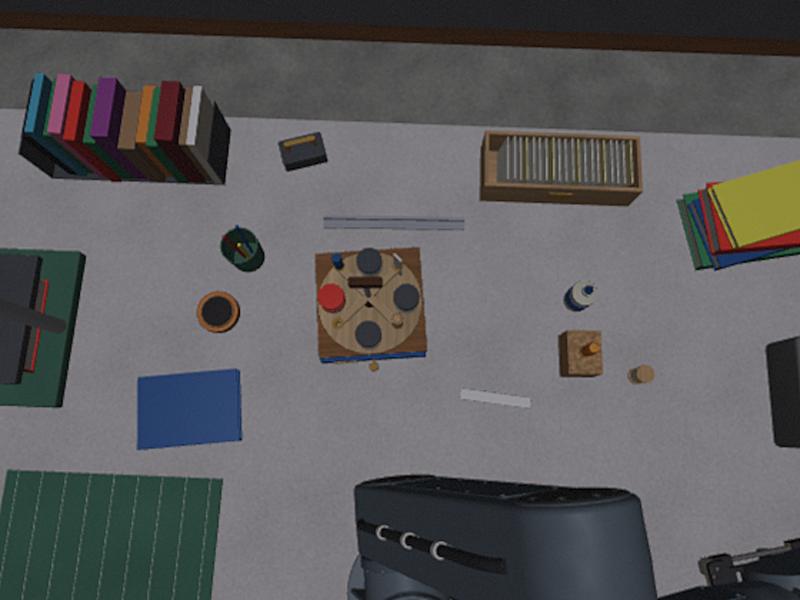

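The top view shows the carousel near (370,300), the red jar at (331,297), the empty bush at (337,323), the knob at (374,366) and the awl at (592,349). The jar is about 90° clockwise of the front. Next I'll enlarge both areas.

```bash
python3 - <<'E'
import cv2,numpy as np
t=cv2.imread("pics/top0raw.png");s=cv2.imread("pics/scene0raw.png")
def c(im,x,y,w,h,k): return cv2.resize(im[y:y+h,x:x+w],None,fx=k,fy=k,interpolation=cv2.INTER_CUBIC)
A=c(t,215,165,100,100,4);B=c(t,380,190,100,75,4);C=c(s,255,195,100,100,4);D=c(s,90,190,100,50,4)
o=np.zeros((600,800,3),np.uint8)
o[:400,:400]=A;o[:300,400:]=B;o[300:,400:]=c(s,255,195,100,75,4);o[400:,:400]=D
cv2.imwrite("pics/c1.png",o)
E
```

```text
(no output)
```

View pics/c1.png

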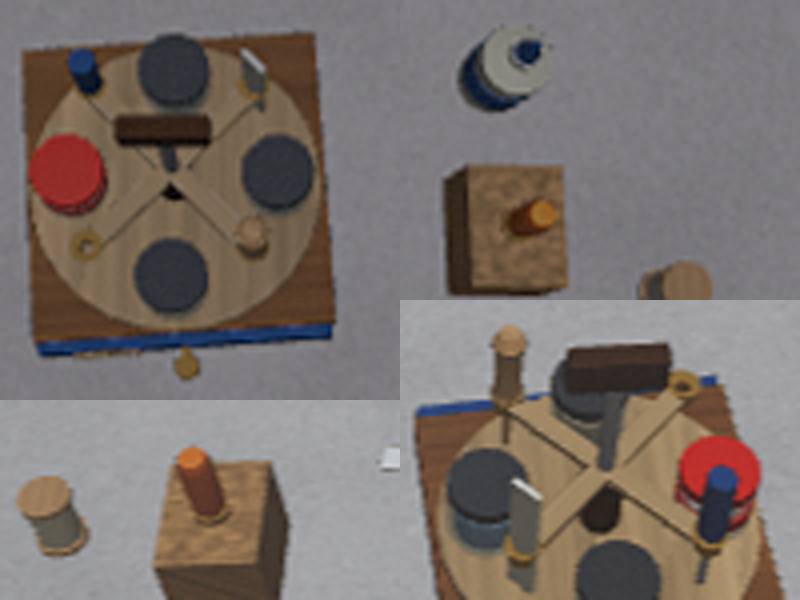

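The crops (4x) show the bush mouth at (87,244) and (683,385), the red lid at (68,170), the knob at (187,364), the awl top at (544,213) and (193,455), and the cork top's corners. Now I'll fit positions to these.

```bash
cat > h.py <<'E'
import numpy as np
TOP=dict(fovy=52.19389969665938,cx=280.811873812177,cy=206.8591591844993,R=np.array([[0.0402,-0.9992,0.0003],[-0.9744,-0.0393,-0.2214],[0.2213,0.0086,-0.9752]]),t=np.array([0.0154,0.5906,1.2261]))
SC=dict(fovy=52.35433231439023,cx=274.9602074554588,cy=214.55687588555452,R=np.array([[0.0357,0.9993,0.0143],[0.7944,-0.0197,-0.6071],[-0.6063,0.033,-0.7945]]),t=np.array([-0.0478,-0.3389,1.5615]))
def f(c):return 210/np.tan(np.radians(c["fovy"]/2))
def onz(c,uv,z):
    d=c["R"].T@np.array([(uv[0]-c["cx"])/f(c),(uv[1]-c["cy"])/f(c),1]);o=-c["R"].T@c["t"]
    return (o+d*(z-o[2])/d[2])
def proj(c,X):
    p=c["R"]@X+c["t"];return np.array([c["cx"],c["cy"]])+f(c)*p[:2]/p[2]
E
python3 - <<'E'
from h import *
A=lambda x,y:(215+x/4-.4,165+y/4-.4);B=lambda x,y:(380+(x-400)/4-.4,190+y/4-.4)
C=lambda x,y:(255+(x-400)/4-.4,195+(y-300)/4-.4);D=lambda x,y:(90+x/4-.4,190+(y-400)/4-.4)
P=lambda n,c,uv,z:print(n,np.round(onz(c,uv,z),4))
for n,p in dict(red=(68,170),far=(174,67),right=(278,168),near=(171,272)).items():P(n,TOP,A(*p),.094)
P("bush",TOP,A(87,244),.11);P("bush sc",SC,C(683,385),.11)
for p in((68,170),(174,67)):pass
P("red sc",SC,C(720,470),.094);P("grey sc",SC,C(487,483),.094);P("far sc",SC,C(619,575),.094)
P("knob",TOP,A(187,364),.015)
for p in((23,48),(315,35),(36,343),(332,322)):P("corner",TOP,A(*p),.029)
P("awltop",TOP,B(544,213),.137);P("awltop sc",SC,D(193,455),.137)
P("collar",TOP,B(516,230),.077);P("collar sc",SC,D(212,517),.077)
for p in((468,167),(566,165),(568,288),(470,290)):P("cork",TOP,B(*p),.075)
P("handle c",TOP,A(163,124),.224)
P("bottle",TOP,B(528,50),.12);P("spool",TOP,B(687,280),.05)
E
```

```text
red [0.5766 0.1838 0.094 ]
far [0.6586 0.1099 0.094 ]
right [0.5844 0.0293 0.094 ]
near [0.5038 0.104  0.094 ]
bush [0.5191 0.1645 0.11  ]
bush sc [0.5192 0.1652 0.11  ]
red sc [0.5789 0.1854 0.094 ]
grey sc [0.5853 0.0293 0.094 ]
far sc [0.6581 0.1109 0.094 ]
knob [0.446  0.0929 0.015 ]
corner [0.6881 0.234  0.029 ]
corner [0.708  0.0043 0.029 ]
corner [0.4558 0.2075 0.029 ]
corner [ 0.4808 -0.0163  0.029 ]
awltop [ 0.4856 -0.3416  0.137 ]
awltop sc [ 0.485 -0.34   0.137]
collar [ 0.4815 -0.3394  0.077 ]
collar sc [ 0.4921 -0.34    0.077 ]
cork [ 0.5271 -0.3058  0.075 ]
cork [ 0.5315 -0.3782  0.075 ]
cork [ 0.4408 -0.3767  0.075 ]
cork [ 0.4365 -0.3055  0.075 ]
handle c [0.5816 0.1065 0.224 ]
bottle [ 0.6066 -0.3388  0.12  ]
spool [ 0.4531 -0.4733  0.05  ]
```

```bash
cat >> h.py <<'E'
from scipy.spatial.transform import Rotation as Ro
def rel(pos,jawyaw=None):
    from rig import sensors
    s=sensors.observe();R=Ro.from_rotvec(s["orientation"]).as_matrix();p=np.array(s["position"])
    y=np.degrees(np.arctan2(R[1,0],R[0,0]))
    print("t",round(float(s["clock"]),2),"pos",p.round(4),"jawyaw",y.round(1),"q",np.round(s["qpos"],2),"F",np.round(s["contact_force"],1),"open",round(float(s["opening"]),4))
    print("tool delta mm",(R.T@(np.array(pos)-p)*1000).round(1))
    if jawyaw is not None:
        d=(jawyaw-y+90)%180-90
        print("world ccw turn",d.round(1),"=> tool y turn",(d*np.sign(R[2,1])).round(1))
    return R
E
python3 - <<'E'
from h import *
print(rel((.485,-.341,.2),0).round(2))
E
```

```text
t 0.1 pos [ 0.1209 -0.5362  0.1962] jawyaw -77.3 q [-1.43  0.35  1.65 -0.    1.14 -0.08] F [0.5 0.2 0.4] open 0.0927
tool delta mm [-110.3   -3.7  398.1]
world ccw turn 77.3 => tool y turn -77.3
[[ 0.22 -0.    0.98]
 [-0.98  0.    0.22]
 [-0.   -1.    0.  ]]
```

Call:
move_arm:
  rows:
    - [[-0.014,0,0.05],[0,0,0],0.06]
    - [[-0.014,0,0.05],[0,0,0],0.06]
    - [[-0.014,0,0.05],[0,0,0],0.06]
    - [[-0.014,0,0.05],[0,0,0],0.06]
    - [[-0.014,0,0.05],[0,0,0],0.06]
    - [[-0.014,0,0.05],[0,0,0],0.06]
    - [[-0.014,0,0.05],[0,0,0],0.06]
    - [[-0.014,0,0.046],[0,0,0],0.06]

```text
clock: 0.9
position: [0.4725, -0.3451, 0.1964]
orientation: [-1.306, 1.044, -1.044]
contact_force: [0.6, -1.4, -0.5]
opening: 0.0597
```

Call:
move_arm:
  rows:
    - [[0,0,0],[0,-8,0],0.06]
    - [[0,0,0],[0,-8,0],0.06]
    - [[0,0,0],[0,-8,0],0.06]
    - [[0,0,0],[0,-8,0],0.06]
    - [[0,0,0],[0,-5,0],0.06]
    - [[0,0,0],[0,0,0],0.06]
    - [[0,0,0],[0,0,0],0.06]

```text
clock: 1.6
position: [0.4707, -0.3464, 0.1964]
orientation: [-1.499, 0.553, -0.552]
contact_force: [-0.3, 0.7, 0.1]
opening: 0.0605
```

```bash
python3 - <<'E'
from h import *
from rig import sensors,get_image
import cv2
R=rel((.485,-.341,.097),-40)
s=sensors.observe();d=get_image("wrist");T=np.array(d["T_tool_cam"]);print(d["fovy"],d["cx"],d["cy"],T.round(4).tolist())
cv2.imwrite("pics/w1.png",d["img"][:,:,::-1])
for X in((.485,-.341,.137),(.485,-.341,.075)):
    pt=R.T@(np.array(X)-s["position"]);pc=np.linalg.inv(T)@np.r_[pt,1];print(np.array([d["cx"],d["cy"]])+f(d)*pc[:2]/pc[2])
E
```

```text
t 1.6 pos [ 0.4707 -0.3464  0.1964] jawyaw -40.4 q [-0.71  0.41  1.56 -0.    1.17 -0.01] F [-0.3  0.7  0.1] open 0.0605
tool delta mm [ 7.4 99.4 13.4]
world ccw turn 0.4 => tool y turn -0.4
61.10118672651519 279.22750233260274 209.50863468384037 [[1.0, 0.0014, 0.0008, 0.0004], [-0.0004, -0.2504, 0.9682, -0.1886], [0.0015, -0.9682, -0.2504, 0.0692], [0.0, 0.0, 0.0, 1.0]]
[288.73097937 198.22284192]
[286.91821292 182.79821791]
```

View pics/w1.png

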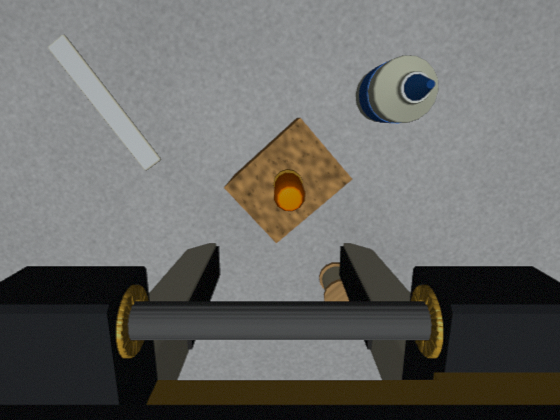

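The wrist view shows the awl top at (289,197), against a predicted (289,198), so the position is confirmed. I'll descend and grip.

Call:
move_arm:
  rows:
    - [[0.0075,0,0.0135],[0,0,0],0.06]
    - [[0,0,0],[0,0,0],0.06]
    - [[0,0.025,0],[0,0,0],0.06]
    - [[0,0.025,0],[0,0,0],0.06]
    - [[0,0.025,0],[0,0,0],0.06]
    - [[0,0.024,0],[0,0,0],0.06]
    - [[0,0,0],[0,0,0],0.06]

```text
clock: 2.35
position: [0.4841, -0.3398, 0.0947]
orientation: [-1.498, 0.554, -0.546]
contact_force: [-0.4, -0.4, -0.1]
opening: 0.0599
```

Call:
move_arm:
  rows:
    - [[0,0,0],[0,0,0],0.015]
    - [[0,0,0],[0,0,0],0.015]
    - [[0,0,0],[0,0,0],0.015]
    - [[0,0,0],[0,0,0],0.015]
    - [[0,0,0],[0,0,0],0.015]
    - [[0,0,0],[0,0,0],0.015]
    - [[0,0,0],[0,0,0],0.015]
    - [[0,0,0],[0,0,0],0.015]

```text
clock: 3.15
position: [0.4854, -0.3412, 0.098]
orientation: [-1.5, 0.55, -0.551]
contact_force: [-0.3, -0.1, 5.4]
opening: 0.0227
```

Call:
move_arm:
  rows:
    - [[0,-0.015,0],[0,0,0],0.015]
    - [[0,-0.02,0],[0,0,0],0.015]
    - [[0,-0.02,0],[0,0,0],0.015]
    - [[0,-0.025,0],[0,0,0],0.015]
    - [[0,-0.025,0],[0,0,0],0.015]
    - [[0,-0.025,0],[0,0,0],0.015]
    - [[0,-0.025,0],[0,0,0],0.015]
    - [[0,-0.025,0],[0,0,0],0.015]

```text
clock: 3.95
position: [0.4851, -0.3409, 0.2795]
orientation: [-1.5, 0.55, -0.55]
contact_force: [-0.4, -0.1, 0.4]
opening: 0.0225
```

```bash
python3 - <<'E'
from h import *
from rig import get_image
import cv2
R=rel((.5187,.1645,.275),47.4)
d=get_image("wrist");cv2.imwrite("pics/w2.png",d["img"][:,:,::-1])
E
```

```text
t 3.95 pos [ 0.4851 -0.3409  0.2795] jawyaw -40.3 q [-0.69  0.36  1.43  0.    1.35  0.01] F [-0.4 -0.1  0.4] open 0.0225
tool delta mm [-301.2    4.4  407.2]
world ccw turn 87.7 => tool y turn -87.7
```

View pics/w2.png

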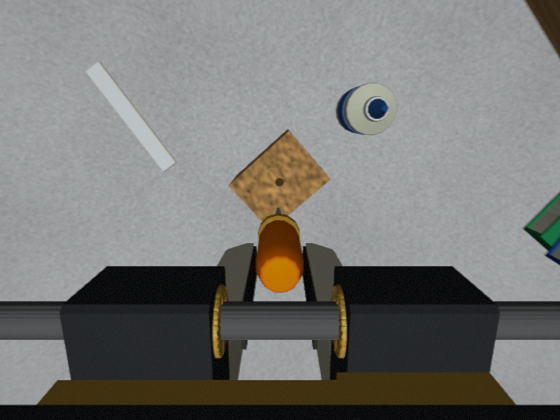

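The cork hole is empty at (279,182) and the awl hangs straight between the fingers at (279,255). I'll carry it over.

Call:
move_arm:
  rows:
    - [[-0.015,0,0.02],[0,0,0],0.015]
    - [[-0.028,0,0.038],[0,0,0],0.015]
    - [[-0.028,0,0.038],[0,0,0],0.015]
    - [[-0.028,0,0.038],[0,0,0],0.015]
    - [[-0.028,0,0.038],[0,0,0],0.015]
    - [[-0.028,0,0.038],[0,0,0],0.015]
    - [[-0.028,0,0.038],[0,0,0],0.015]
    - [[-0.028,0,0.038],[0,0,0],0.015]

```text
clock: 4.8
position: [0.5089, 0.0154, 0.278]
orientation: [-1.5, 0.55, -0.551]
contact_force: [0.4, 0.1, -0.1]
opening: 0.0225
```

Call:
move_arm:
  rows:
    - [[-0.028,0,0.038],[0,0,0],0.015]
    - [[-0.028,0,0.038],[0,0,0],0.015]
    - [[-0.02,0,0.027],[0,0,0],0.015]
    - [[-0.014,0,0.018],[0,0,0],0.015]
    - [[0,0,0],[0,-8,0],0.015]
    - [[0,0,0],[0,-8,0],0.015]
    - [[0,0,0],[0,-8,0],0.015]
    - [[0,0,0],[0,-8,0],0.015]

```text
clock: 5.6
position: [0.5187, 0.1641, 0.2778]
orientation: [-1.568, 0.109, -0.109]
contact_force: [0.2, -0.5, -0.3]
opening: 0.0228
```

Call:
move_arm:
  rows:
    - [[0,0,0],[0,-8,0],0.015]
    - [[0,0,0],[0,-8,0],0.015]
    - [[0,0,0],[0,-8,0],0.015]
    - [[0,0,0],[0,-8,0],0.015]
    - [[0,0,0],[0,-8,0],0.015]
    - [[0,0,0],[0,-8,0],0.015]
    - [[0,0,0],[0,-8,0],0.015]
    - [[0,0,0],[0,0,0],0.015]

```text
clock: 6.4
position: [0.5187, 0.164, 0.2778]
orientation: [-1.471, -0.652, 0.652]
contact_force: [0.5, 0.3, -0.7]
opening: 0.0225
```

Call:
move_arm:
  rows:
    - [[0,0,0],[0,0,0],0.015]
    - [[0,0,0],[0,0,0],0.015]

```text
clock: 6.6
position: [0.5188, 0.164, 0.2777]
orientation: [-1.472, -0.648, 0.648]
contact_force: [0.7, 0.3, -0.7]
opening: 0.0224
```

```bash
python3 - <<'E'
from h import *
from rig import get_image,sensors
import cv2
s=sensors.observe()
R=rel((.5187,.1645,.275),47.4)
d=get_image("wrist");im=d["img"][:,:,::-1]
T=np.array(d["T_tool_cam"])
for X in((.5187,.1645,.11),(.5766,.1838,.094)):
    pc=np.linalg.inv(T)@np.r_[R.T@(np.array(X)-s["position"]),1];print((np.array([d["cx"],d["cy"]])+f(d)*pc[:2]/pc[2]).round(1))
cv2.imwrite("pics/w3.png",cv2.resize(im,(800,600),interpolation=cv2.INTER_CUBIC))
E
```

```text
t 6.6 pos [0.5188 0.164  0.2777] jawyaw 47.5 q [ 0.22  0.27  1.56  0.    1.31 -0.61] F [ 0.7  0.3 -0.7] open 0.0224
tool delta mm [0.3 2.7 0.4]
world ccw turn -0.1 => tool y turn 0.1
[279.3 186.7]
[328.6 210.9]
```

View pics/w3.png

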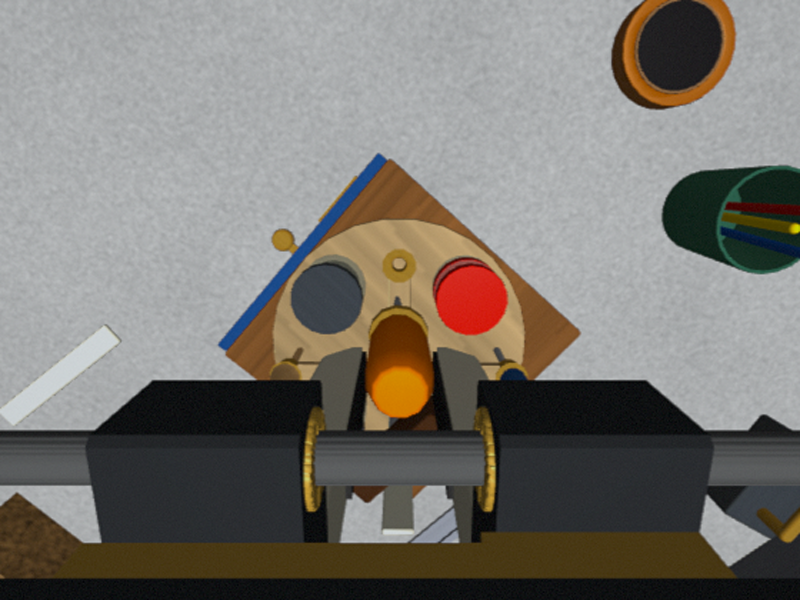

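The bush is at (399,264) in the 800-pixel view, which is (279,185) raw against a predicted (279,187). The spike tip is at about (398,298). I'll check for camera bias using the spike tip, whose position is known.

```bash
python3 - <<'E'
from h import *
from rig import get_image,sensors
import cv2
s=sensors.observe();R=Ro.from_rotvec(s["orientation"]).as_matrix()
d=get_image("wrist");T=np.linalg.inv(np.array(d["T_tool_cam"]))
def pr(pt):
    pc=T@np.r_[pt,1];return (np.array([d["cx"],d["cy"]])+f(d)*pc[:2]/pc[2]).round(1)
print("tip",pr([0,.083,0]),"handle top",pr([0,-.039,0]),"bush",pr(R.T@(np.array((.5187,.1645,.11))-s["position"])))
im=d["img"][175:235,250:310,::-1];cv2.imwrite("pics/w4.png",cv2.resize(im,(600,600),interpolation=cv2.INTER_CUBIC))
E
```

```text
tip [279.  207.5] handle top [278.7 273.1] bush [279.3 186.7]
```

View pics/w4.png

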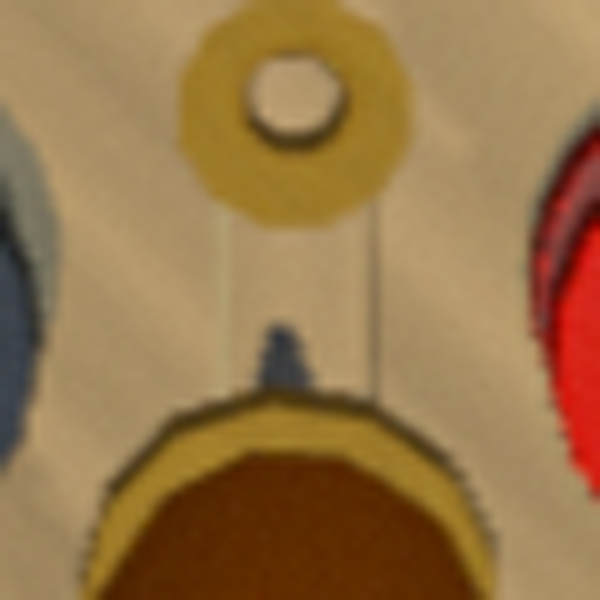

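The spike tip at (278.2,207.4) agrees with the prediction of (279,207.5). The bush ring at (279.5,186.2) is within 0.5 mm of where I placed it. I'll correct slightly and insert.

Call:
move_arm:
  rows:
    - [[0.0005,0,0.001],[0,0,0],0.015]
    - [[0,0.02,0],[0,0,0],0.015]
    - [[0,0.02,0],[0,0,0],0.015]
    - [[0,0.02,0],[0,0,0],0.015]
    - [[0,0.02,0],[0,0,0],0.015]
    - [[0,0.015,0],[0,0,0],0.015]
    - [[0,0,0],[0,0,0],0.015]

```text
clock: 7.4
position: [0.5175, 0.1649, 0.1809]
orientation: [-1.471, -0.647, 0.653]
contact_force: [-0.9, 0.4, -0.1]
opening: 0.023
```

Call:
move_arm:
  rows:
    - [[0,0.007,0],[0,0,0],0.015]
    - [[0,0.007,0],[0,0,0],0.015]
    - [[0,0.006,0],[0,0,0],0.015]
    - [[0,0,0],[0,0,0],0.015]

```text
clock: 7.8
position: [0.5182, 0.165, 0.162]
orientation: [-1.471, -0.65, 0.651]
contact_force: [1.1, -0.3, -0.4]
opening: 0.0229
```

No contact so far, and the tip is about 30 mm into the bush. I'll lower the last 29 mm.

Call:
move_arm:
  rows:
    - [[0,0.006,0],[0,0,0],0.015]
    - [[0,0.006,0],[0,0,0],0.015]
    - [[0,0.006,0],[0,0,0],0.015]
    - [[0,0.005,0],[0,0,0],0.015]
    - [[0,0.003,0],[0,0,0],0.015]
    - [[0,0,0],[0,0,0],0.015]
    - [[0,0,0],[0,0,0],0.015]

```text
clock: 8.5
position: [0.5186, 0.1651, 0.1367]
orientation: [-1.471, -0.651, 0.65]
contact_force: [-0.7, 0.4, -0.3]
opening: 0.0231
```

Call:
move_arm:
  rows:
    - [[0,0.0015,0],[0,0,0],0.015]
    - [[0,0.0015,0],[0,0,0],0.015]
    - [[0,0,0],[0,0,0],0.015]
    - [[0,0,0],[0,0,0],0.015]

```text
clock: 8.9
position: [0.5185, 0.1651, 0.1337]
orientation: [-1.471, -0.651, 0.65]
contact_force: [0.1, -0.1, -0.4]
opening: 0.0221
```

Call:
move_arm:
  rows:
    - [[0,0.001,0],[0,0,0],0.015]
    - [[0,0,0],[0,0,0],0.015]
    - [[0,0,0],[0,0,0],0.032]
    - [[0,0,0],[0,0,0],0.044]
    - [[0,0,0],[0,0,0],0.044]
    - [[0,0,0],[0,0,0],0.044]
    - [[0,0,0],[0,0,0],0.044]
    - [[0,0,0],[0,0,0],0.044]

```text
clock: 9.7
position: [0.5185, 0.1651, 0.1326]
orientation: [-1.471, -0.65, 0.651]
contact_force: [0.4, 0.3, -0.1]
opening: 0.044
```

Call:
move_arm:
  rows:
    - [[0,-0.01,0],[0,0,0],0.044]
    - [[0,-0.02,0],[0,0,0],0.044]
    - [[0,-0.02,0],[0,0,0],0.044]
    - [[0,-0.03,0],[0,0,0],0.044]
    - [[0,-0.03,0],[0,0,0],0.044]
    - [[0,-0.03,0],[0,0,0],0.06]
    - [[0,0,0],[0,0,0],0.06]
    - [[0,0,0],[0,0,0],0.06]

```text
clock: 10.5
position: [0.5185, 0.1651, 0.2733]
orientation: [-1.471, -0.651, 0.65]
contact_force: [0.4, -0.1, -1.0]
opening: 0.0592
```

```bash
python3 - <<'E'
from h import *
from rig import get_image,sensors
import cv2
R=rel((.581,.1067,.27),2.4)
o=[]
d=get_image("wrist");o.append(cv2.resize(d["img"][150:400,130:430,::-1],(480,400)))
d=get_image("top");cv2.imwrite("pics/top1raw.png",d["img"][:,:,::-1]);o.append(cv2.resize(d["img"][175:255,220:280,::-1],(300,400),interpolation=cv2.INTER_CUBIC))
cv2.imwrite("pics/c2.png",np.hstack(o))
E
```

```text
t 10.5 pos [0.5185 0.1651 0.2733] jawyaw 47.7 q [ 0.22  0.27  1.57 -0.    1.3  -0.61] F [ 0.4 -0.1 -1. ] open 0.0592
tool delta mm [ -1.1   3.3 -85.5]
world ccw turn -45.3 => tool y turn 45.3
```

View pics/c2.png

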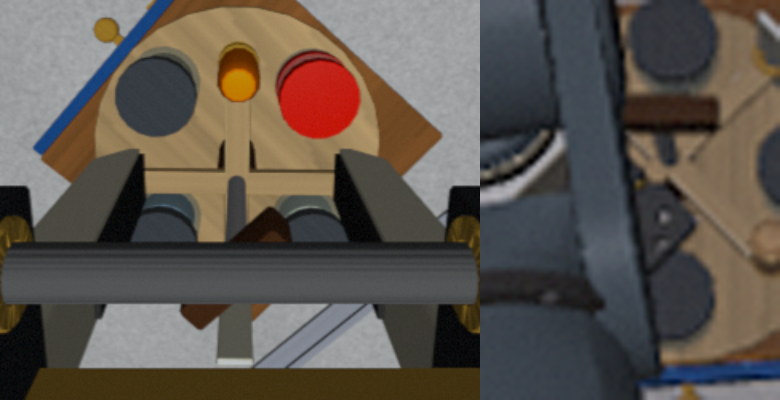

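The awl hangs upright in the bush, seen at (238,85) in the crop, and nothing has turned. Next I'll go to the top bar.

Call:
move_arm:
  rows:
    - [[0,0,-0.03],[0,0,0],0.06]
    - [[0,0,-0.03],[0,0,0],0.06]
    - [[-0.001,0,-0.0255],[0,0,0],0.06]
    - [[0,0,0],[0,8,0],0.06]
    - [[0,0,0],[0,8,0],0.06]
    - [[0,0,0],[0,8,0],0.06]
    - [[0,0,0],[0,8,0],0.06]
    - [[0,0,0],[0,8,0],0.06]

```text
clock: 11.4
position: [0.5806, 0.1067, 0.2714]
orientation: [-1.568, -0.099, 0.103]
contact_force: [-0.0, 0.4, 0.9]
opening: 0.06
```

Call:
move_arm:
  rows:
    - [[0,0,0],[0,5.3,0],0.06]
    - [[0,0,0],[0,0,0],0.06]
    - [[0,0,0],[0,0,0],0.06]
    - [[0,0,0],[0,0,0],0.06]

```text
clock: 11.8
position: [0.5809, 0.1068, 0.2722]
orientation: [-1.571, -0.034, 0.035]
contact_force: [0.2, -0.2, -0.8]
opening: 0.0597
```

```bash
python3 - <<'E'
from h import *
from rig import get_image,sensors
import cv2
s=sensors.observe();R=rel((.581,.1067,.192),2.4)
d=get_image("wrist");T=np.linalg.inv(np.array(d["T_tool_cam"]))
def pr(X):
    pc=T@np.r_[R.T@(np.array(X)-s["position"]),1];return (np.array([d["cx"],d["cy"]])+f(d)*pc[:2]/pc[2]).round(1)
c,sn=np.cos(np.radians(92.4)),np.sin(np.radians(92.4))
print("bar ends",[pr((.581+k*.032*c,.1067+k*.032*sn,.224)) for k in(-1,1)],"red",pr((.581+.078*c,.1067+.078*sn,.094)))
cv2.imwrite("pics/w5.png",d["img"][:,:,::-1])
E
```

```text
t 11.8 pos [0.5809 0.1068 0.2722] jawyaw 2.5 q [ 0.1   0.36  1.44 -0.    1.33  0.06] F [ 0.2 -0.2 -0.8] open 0.0597
tool delta mm [ 0.1 80.2 -0.1]
world ccw turn -0.1 => tool y turn 0.1
bar ends [array([278.5, 263.1]), array([278.8, 174.3])] red [279.2 108. ]
```

View pics/w5.png

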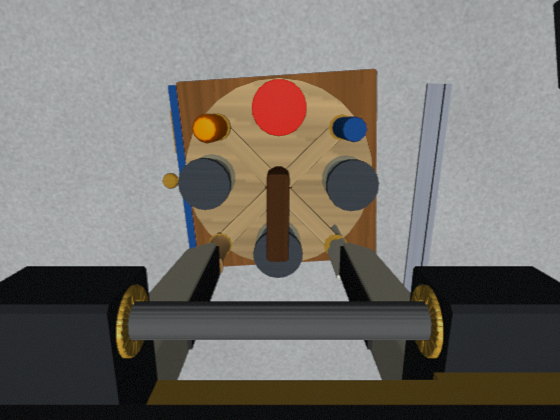

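The bar runs from (278,175) to (278,262) with the red lid at (279,107), all as predicted. I'll descend and grip.

Call:
move_arm:
  rows:
    - [[0,0.025,0],[0,0,0],0.06]
    - [[0,0.025,0],[0,0,0],0.06]
    - [[0,0.02,0],[0,0,0],0.06]
    - [[0,0.01,0],[0,0,0],0.06]
    - [[0,0,0],[0,0,0],0.04]
    - [[0,0,0],[0,0,0],0.03]
    - [[0,0,0],[0,0,0],0.02]
    - [[0,0,0],[0,0,0],0.01]

```text
clock: 12.65
position: [0.5815, 0.1068, 0.1936]
orientation: [-1.57, -0.034, 0.032]
contact_force: [-0.2, -0.0, 0.0]
opening: 0.0324
```

Call:
move_arm:
  rows:
    - [[0,0,0],[0,0,0],0.005]
    - [[0,0,0],[0,0,0],0.005]
    - [[0,0,0],[0,0,0],0.005]
    - [[0,0,0],[0,0,0],0.005]
    - [[0,0,0],[0,0,0],0.005]

```text
clock: 13.15
position: [0.5796, 0.1067, 0.1929]
orientation: [-1.571, -0.03, 0.036]
contact_force: [-9.1, -1.5, 6.7]
opening: 0.0154
```

Call:
move_arm:
  rows:
    - [[0,0,0],[0,-1,0],0.005]
    - [[0,0,0],[0,-2,0],0.005]
    - [[0,0,0],[0,-3,0],0.005]
    - [[0,0,0],[0,-4,0],0.005]
    - [[0,0,0],[0,-4,0],0.005]
    - [[0,0,0],[0,-4,0],0.005]
    - [[0,0,0],[0,-4,0],0.005]
    - [[0,0,0],[0,-4,0],0.005]

```text
clock: 13.95
position: [0.5798, 0.1068, 0.1929]
orientation: [-1.535, -0.389, 0.393]
contact_force: [-7.9, -0.1, 5.4]
opening: 0.0156
```

Call:
move_arm:
  rows:
    - [[0,0,0],[0,-4,0],0.005]
    - [[0,0,0],[0,-4,0],0.005]
    - [[0,0,0],[0,-4,0],0.005]
    - [[0,0,0],[0,-4,0],0.005]
    - [[0,0,0],[0,-4,0],0.005]
    - [[0,0,0],[0,-4,0],0.005]
    - [[0,0,0],[0,-4,0],0.005]
    - [[0,0,0],[0,-4,0],0.005]

```text
clock: 14.75
position: [0.5801, 0.107, 0.1929]
orientation: [-1.408, -0.822, 0.824]
contact_force: [-6.5, 1.7, 3.9]
opening: 0.0156
```

Call:
move_arm:
  rows:
    - [[0,0,0],[0,-4,0],0.005]
    - [[0,0,0],[0,-4,0],0.005]
    - [[0,0,0],[0,-4,0],0.005]
    - [[0,0,0],[0,-4,0],0.005]
    - [[0,0,0],[0,-4,0],0.005]
    - [[0,0,0],[0,-3,0],0.005]
    - [[0,0,0],[0,-2,0],0.005]
    - [[0,0,0],[0,-1,0],0.005]

```text
clock: 15.55
position: [0.5802, 0.1073, 0.1929]
orientation: [-1.236, -1.163, 1.164]
contact_force: [-6.1, 3.0, 4.2]
opening: 0.0154
```

Call:
move_arm:
  rows:
    - [[0,0,0],[0,-5,0],0.005]
    - [[0,0,0],[0,-2.5,0],0.005]
    - [[0,0,0],[0,0,0],0.005]
    - [[0,0,0],[0,0,0],0.005]
    - [[0,0,0],[0,0,0],0.005]

```text
clock: 16.05
position: [0.5802, 0.1074, 0.1929]
orientation: [-1.174, -1.259, 1.26]
contact_force: [-5.7, 3.8, 3.2]
opening: 0.0157
```

```bash
python3 - <<'E'
from h import *
from rig import get_image,sensors
import cv2
R=rel((.581,.1067,.192),95.8)
o=[]
d=get_image("top");o.append(cv2.resize(d["img"][155:280,210:320,::-1],(440,500),interpolation=cv2.INTER_CUBIC))
d=get_image("wrist");cv2.imwrite("pics/w6raw.png",d["img"][:,:,::-1]);o.append(cv2.resize(d["img"][:280,180:380,::-1],(357,500)))
cv2.imwrite("pics/c3.png",np.hstack(o))
E
```

```text
t 16.05 pos [0.5802 0.1074 0.1929] jawyaw 93.9 q [ 0.1   0.43  1.55  0.    1.17 -1.54] F [-5.7  3.8  3.2] open 0.0157
tool delta mm [-0.8  0.9 -0.7]
world ccw turn 1.9 => tool y turn -1.9
```

View pics/c3.png

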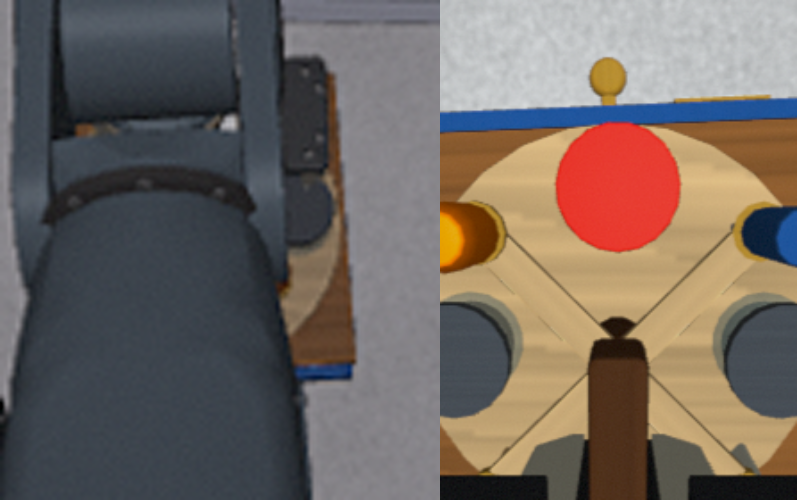

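The wrist view shows the knob at (608,77), the red lid at (618,187) and the bar at (618,350). A little more ccw turn is needed, so I'll compute it.

```bash
cat > m.py <<'E'
from h import *
from rig import get_image,sensors
def meas(d,s,jar,knob,e1,e2):
    R=Ro.from_rotvec(s["orientation"]).as_matrix();T=np.array(d["T_tool_cam"])
    def W(uv,z):
        r=R@T[:3,:3]@np.array([(uv[0]-d["cx"])/f(d),(uv[1]-d["cy"])/f(d),1]);o=R@T[:3,3]+s["position"];return o+r*(z-o[2])/r[2]
    ax=np.array([.581,.1067]);an=lambda p:np.degrees(np.arctan2(*(p[:2]-ax)[::-1]))%360
    J,K,a,b=W(jar,.094),W(knob,.015),W(e1,.029),W(e2,.029)
    print("jar",J[:2].round(4),an(J).round(2),"knob",K[:2].round(4),an(K).round(2),"edge normal",((np.degrees(np.arctan2(*(b-a)[:2][::-1]))+90)%180).round(2))
E
python3 - <<'E'
from m import *
import cv2
s=sensors.observe();d=get_image("wrist");r=lambda x,y:(180+(x-440)/1.785-.2,y/1.786-.2)
# lid centre by colour
im=d["img"].astype(int);m=(im[...,0]>200)&(im[...,1]<90)&(im[...,2]<90)
ys,xs=np.nonzero(m);e=cv2.fitEllipse(np.c_[xs,ys][cv2.convexHull(np.c_[xs,ys].astype(np.int32),returnPoints=False)[:,0]].astype(np.float32));print(e)
meas(d,s,e[0],r(608,77),r(440,117.5),r(797,99.5))
# base's back-of-drawer line vs wood: slope of blue band
b=(im[...,2]>120)&(im[...,0]<70);
pts=[(x,np.nonzero(b[:110,x])[0].max()) for x in range(130,430,5) if b[:110,x].any()];l=np.polyfit(*np.array(pts).T,1);print(l,len(pts))
E
```

```text
((279.28118896484375, 104.19075012207031), (69.00355529785156, 72.22079467773438), 1.6887454986572266)
jar [0.5016 0.1018] 183.49 knob [0.4433 0.0927] 185.81 edge normal 6.71
[-4.48571429e-02  8.09071429e+01] 49
```

Call:
move_arm:
  rows:
    - [[0,0,0],[0,-1.2,0],0.005]
    - [[0,0,0],[0,-1.1,0],0.005]
    - [[0,0,0],[0,0,0],0.005]
    - [[0,0,0],[0,0,0],0.005]
    - [[0,0,0],[0,0,0],0.005]
    - [[0,0,0],[0,0,0],0.005]
    - [[0,0,0],[0,0,0],0.005]
    - [[0,0,0],[0,0,0],0.005]

```text
clock: 17.0
position: [0.5802, 0.1075, 0.1929]
orientation: [-1.154, -1.288, 1.289]
contact_force: [-5.7, 3.9, 5.2]
opening: 0.0153
```

```bash
python3 - <<'E'
from h import *
from rig import get_image,sensors
import cv2
s=sensors.observe();rel((.581,.1067,.192),95.8);print(np.abs(s["joint_vel"]).max())
d=get_image("wrist");cv2.imwrite("pics/w7.png",cv2.resize(d["img"][:300,:,::-1],(800,428)))
E
```

```text
t 17.0 pos [0.5802 0.1075 0.1929] jawyaw 96.2 q [ 0.1   0.43  1.55  0.    1.17 -1.58] F [-5.7  3.9  5.2] open 0.0153
tool delta mm [-0.9  0.9 -0.7]
world ccw turn -0.4 => tool y turn 0.4
0.003010602237014917
```

View pics/w7.png

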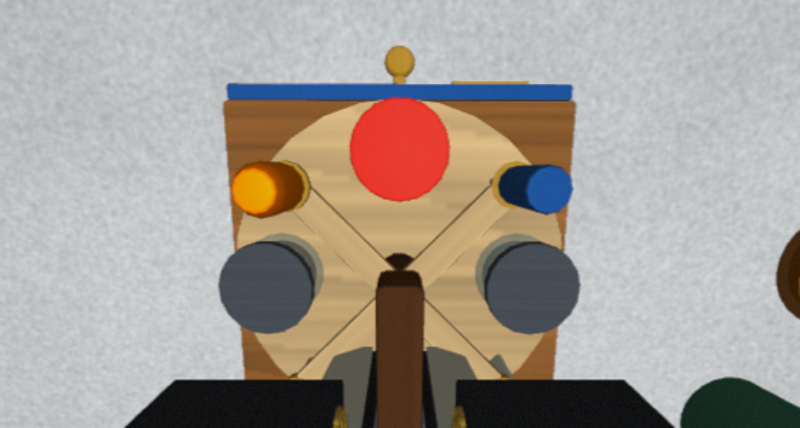

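The knob (400,62), red lid (400,148) and bar (400,350) are in one line. The front edge is level and the awl hangs in its bush at (268,188), mirroring the tool opposite. I'll hand in.

```bash
python3 -c "from rig import job_done;print(job_done())"
```

```text
the job is handed in; nothing more can be done
None
```

I pulled the awl out of the cork, hung it in the empty brass bush and let go of it. Then I gripped the top bar, turned the carousel about 94° counter-clockwise at no more than about 0.7 rad/s commanded, and handed the job in at about 17 s, still gripping.

**Last checks:**
- **Red jar:** in the last wrist picture the knob, red lid and bar lie in one line, with the drawer front square to it.
- **Awl:** it looked upright with its collar seated in the bush. I judged this by eye and did not measure it after the turn.
- **Grip and stillness:** the fingers are closed on the bar at 15 mm opening, and joint speeds are about zero. I did not read the grip force itself; it is fixed at half the maximum.
- **Small disagreements:** estimates of the front direction ranged from 185.8° to 186.7°. This is well inside the tolerance of about 7°. The grip also pulls sideways on the bar with about 7 N, because the gripper was about 1 mm off centre.
- **Other objects:** nothing suggested I had touched them, but I did not measure them again at the end.

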